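# Third hand at the microscope bench: hold a light shield against a sprung fence

### The job

Take the orange light-shield panel from its white sloping stand and stand it upright on its black bottom edge on the metal base plate of the jig, in front of the blue fence and centred on it. Then, keeping it upright on the plate, push it flat against the fence until the black pointers rest in the green zone (never into the red), and finish like that: keep holding and pushing steadily so that a colleague can screw it on. Touch the fence with the panel only, and leave the bottle, calculator and tape dispenser where they are.

Things in the scene. Friction and masses are not known exactly. Their poses are not given: they have to be found in the camera images.
- panel: Orange plate, 12 mm thick (x), 120 wide (y), 110 high (z), 0.19 kg, black strip on its bottom edge. Origin: centre of the bottom edge; z up the panel, x normal to its faces. It starts leaning on the stand 30 deg (0.52 rad) from upright: top edge nearest the robot, +x face up and away from it. The upper 55 mm overhang freely: pinch it there across the thickness, gripper tilted along the panel.
- stand: Fixed white sloping stand: foot 130 (x) by 120 mm (y), 10 thick, a post, an inclined back slab 110 wide reaching 55 mm up the panel's underside, and a ledge under its bottom edge. Origin: centre of the foot's underside. The panel's bottom edge rests 35 mm along +x from the origin, 60 mm above the table.
- jig: Fixed jig: metal base plate 180 by 180 mm, 12 thick, with a blue sprung fence and behind it a blue block (52 mm above table, x = 75 to 89 mm). Origin: centre of the plate's underside; the panel stands on its top, 12 mm higher. x points from the open side (nearest the robot) to the fence and is the pushing direction; y runs along the fence. The plate is free from x = -90 to 30 mm.
- fence_face (a point): Blue sprung fence, 12 mm thick, 120 wide, its top 50 mm above the base plate. Point: centre of the bottom of its face towards the robot, level with the plate's top; x is the pushing direction. Unpushed it lies 30 mm along x from the jig's origin. A black pointer at each end lies over coloured zones on the plate.
- fence (a joint): How far the fence is pushed back along the jig's x, in m: 0 unpushed, hard stop at 0.034. Spring 500 N/m with no preload (9 mm is 4.5 N) and a little friction and damping. Pointer zones: white 0 to 8 mm, green 8 to 18 mm (4 to 9 N), yellow 18 to 26 mm, red beyond 26 mm.
- bottle: Bystander: clear bottle with a blue cap, 66 mm in diameter, 130 mm high. Origin: centre of its underside.
- calculator: Bystander: black pocket calculator lying flat, 130 by 72 mm, 16 mm high. Origin: centre of its underside.
- dispenser: Bystander: red tape dispenser, 130 mm (x) by 60 mm (y), 90 mm high. Origin: centre of its underside.
Not all that is in view belongs to the job. Of the things like the panel, leave any that is purple; of the rest the larger one is meant.

How it is judged:
On the way:
1. the panel stands upright (within 10 degrees) on the base plate in front of the fence (bottom edge within 6 mm of the plate, within 30 mm of the middle), the fence not yet pushed (z of panel in the frame of jig between 0.008 and 0.018 m and y of panel in the frame of jig between -0.03 and 0.03 m and x of panel in the frame of jig between -0.1 and 0.03 m and angle between panel's own z axis and vertical below 0.175 rad and value of joint fence below 0.003 m), for 0.2 s.
At the end, for the whole second after the job is handed in: Robot still holding the panel: upright and flat to the fence within 5.7 deg, bottom edge within 4 mm below to 6 mm above the plate top, centred within 15 mm, at rest, pushed on the fence with 3.5 to 10 N (pointer at 7 to 19.5 mm); the robot itself does not touch the fence (z of panel in the frame of jig between 0.008 and 0.018 m and y of panel in the frame of jig between -0.015 and 0.015 m and contact force between panel and fence between 3.5 and 10 N and value of joint fence between 0.007 and 0.0195 m and angle between panel's own z axis and vertical below 0.1 rad and angle between the x axis of panel and the x axis of jig, either way round below 0.1 rad and linear speed of panel below 0.01 m/s and velocity of joint fence between -0.01 and 0.01 m/s and contact force between the fingers and panel above 2 N and contact force between each of the arm, the fingers and fence below 0.5 N); the arm keeps its last pose, push and grip.
It fails at once if the bottle is pushed more than 20 mm or tipped over (distance of bottle from where it was at the start of the episode above 0.02 m or angle between bottle's own z axis and vertical above 0.3 rad).
It fails at once if the calculator is pushed more than 20 mm or tipped over (distance of calculator from where it was at the start of the episode above 0.02 m or angle between calculator's own z axis and vertical above 0.3 rad).
It fails at once if the dispenser is pushed more than 20 mm or tipped over (distance of dispenser from where it was at the start of the episode above 0.02 m or angle between dispenser's own z axis and vertical above 0.3 rad).
It fails at once if the fence is pushed back far into the red zone (more than 29 mm) (value of joint fence above 0.029 m).
It also fails if it takes over 53 s, if anything falls off the work surface, if the arm or the gripper's body presses on something with over 40 N, if the wrist force passes 120 N, or if a joint passes its speed limit or range.

### The arm

A 7-joint arm with a two-finger parallel gripper is mounted at the origin on the work surface. World frame = base frame: x ahead of the robot, y to its left, z up, the work surface at z = 0. Lengths are in m, angles in rad, forces in N, time in s.
With the tool pointing down it reaches from about 0.375 to 0.925 m from the base axis. Payload 3.1 kg.
Tool frame: the origin (TCP) lies at the very end of the fingers, on their centre line; the grasp point (between the pads) lies 19 mm behind it (bot.grip_depth is the distance from the TCP to the grasp point, in m); x points along the fingers, z is the direction in which the jaws open and shut, and the axes are right-handed (so a half turn about x gives the same grasp; the last joint's range is limited). The gripper opens to 85 mm and grips with 20 to 120 N. Pads are 22 mm wide; open, the fingers measure 114 mm over their backs; the gripper's body (76 mm by 85 mm) begins 54 mm behind the grasp point. The pads swing forward as they close: fully open they stand 13 mm farther back than shut.
Start: joints at [-1.42, 0.383, 0.044, 1.598, -0.018, 1.161, -0.05], TCP at [0.16, 0.63, 0.231] pointing down, gripper open.
Joint ranges: [-2.61, 2.61], [-0.41, 2.15], [-1.48, 1.57], [0, 2.5], [-1.57, 4.71], [0.05, 1.97], [-2.85, 2.85]. Speed limits (rad/s): [2.79, 2.79, 3.14, 3.14, 3.14, 3.14, 3.14].

### API

Orientations are given as a unit quaternion [x, y, z, w].
In Python, from bench import bot, vision, workorder gives the robot as it stands. The module is installed in compiled form; this text tells all that it offers.
- The arm moves only by the shell command python3 -m handwheel 'ROWS' [OPENING] [FORCE]. ROWS is JSON, a list of rows, each a list of 2 entries, a list of its own where there are three numbers: the shift along the tool's x, y, z in m, then the turn about the tool's x in rad. In form: [[[x, y, z], roll], ...]. A call has 1 to 5 rows; each row is the pose to reach, as a shift and turn from the pose commanded when the call began, along the tool's axes at that moment; what a row does not reach only later rows make up. A row lasts 1/8 s, in which the tool goes at most 62.5 mm and 10.7 degrees, less where a joint would pass 70% of its speed; a pose out of reach is approached as far as the arm can. A call with a gripper value outside its range is refused whole. OPENING is the closure, from 0 (fully open) to 1 (shut), set as the call begins (- or left out, the last holds). The fingers move at their own pace and stop on an object; FORCE is the grip in N (left out, the last holds). Time passes only in rows, so rows that repeat a pose let the fingers close. It gives the time, the measured TCP pose, the force and the opening at its end, in the units of the state.
- bot.get_state(): the state, without advancing time (a new reading comes with each control period).
- vision.get_image(name): name is "scene" or "side" or "wrist"; returns a dict with "frame" (400x640x3 uint8, red, green, blue), "intrinsics" (3x3 intrinsics, pixels), "eye" and "rotation" of the camera in the world. Camera axes: x right, y down, z forward; pixel columns grow to the right and rows downward; lengths in m; the calibration is good to about 2 mm. A picture is of the moment at which its call begins. There is no depth.
- workorder.job_done(): hands the job in, once; it reports no verdict.
The state is a dict: "time": time; "joints": joint angles; "qvel": joint speeds; "effort": joint torques, N m; "eef_pos": TCP position; "orientation": TCP orientation; "ft_force": force on the tool from outside, world axes, zero at the start; "ft_torque": the same for the moment, N m; "opening": finger opening in m.
Only numpy, scipy, OpenCV 4.12 (cv2) and the standard library are available. Lean on these libraries where they do the work, as an engineer would, in place of code of your own. Each camera call takes 0.05 s, during which the arm holds its last target.

## Working session

There is one attempt and no reset: what is moved stays moved. The work goes in short steps, Python scripts to look and compute and a shell command to move; the robot and the scene stay as the last step left them, time stands still between calls to the robot, and variables do not carry over. Pictures are saved under pics/ and viewed, and the job is handed in when it is done.

```bash
mkdir -p pics; ls; python3 - <<'E'
from bench import bot, vision
import cv2
print(bot.get_state()); print(bot.grip_depth)
for n in ["scene","side","wrist"]:
    d=vision.get_image(n); cv2.imwrite(f"pics/{n}0.png",d["frame"][:,:,::-1]); print(n,d["intrinsics"],d["eye"],d["rotation"])
E
```

```text
pics
{'time': 0.0, 'joints': array([-1.41980393,  0.3838452 ,  0.04383476,  1.59955568, -0.01790065,
        1.16122904, -0.04988348]), 'qvel': array([ 1.48691530e-04,  3.39052021e-05, -6.82826654e-04,  2.23369438e-03,
       -4.95292250e-04,  7.01448217e-04, -7.49688155e-05]), 'effort': array([-1.74176998e-04, -4.33468330e+01,  1.02428209e+00, -2.49509078e+01,
        1.06635995e-02,  1.12311705e-02,  9.55827950e-07]), 'eef_pos': array([0.15982564, 0.62907191, 0.22988909]), 'orientation': array([-0.43473772,  0.5588592 ,  0.43351202,  0.55744672]), 'ft_force': array([-0.65936123,  0.45577408, -0.02325241]), 'ft_torque': array([ 0.04949421,  0.01762664, -0.04304579]), 'opening': 0.08512618129992769}
0.0187
scene [[391.89314734   0.         320.59360337]
 [  0.         391.89314734 192.66061709]
 [  0.           0.           1.        ]] [ 1.3762747  -0.12744383  0.97326732] [ 0.72607551  0.59236658 -0.22715106 -0.26517653]
side [[518.09860959   0.         322.63920113]
 [  0.         518.09860959 193.2435243 ]
 [  0.           0.           1.        ]] [0.51414973 1.38502559 1.24550826] [-0.02668425  0.9102659  -0.4130457   0.00985807]
wrist [[336.83338038   0.         319.46257401]
 [  0.         336.83338038 199.90031052]
 [  0.           0.           1.        ]] [0.08349387 0.648398   0.37256846] [0.77944371 0.60683608 0.09445128 0.1236787 ]
```

View pics/scene0.png

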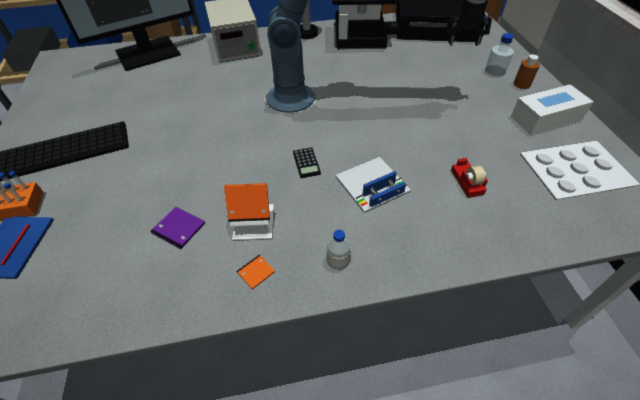

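View pics/side0.png

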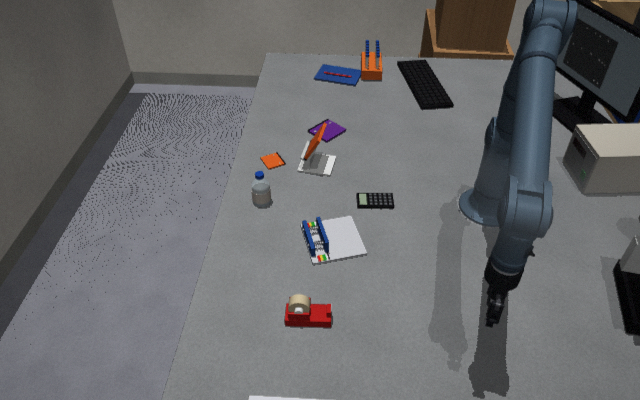

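View pics/wrist0.png

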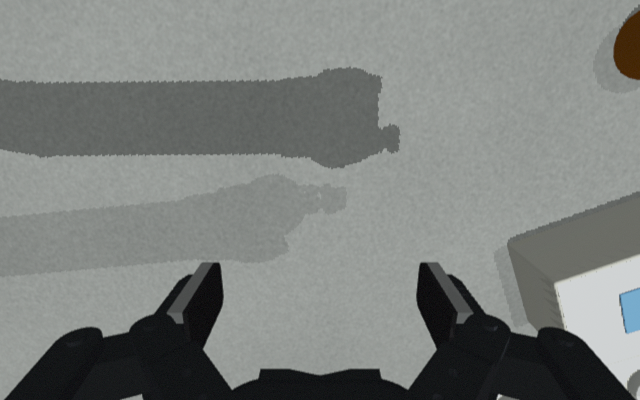

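The candidates are the orange panel on the stand (247,202), a purple one (178,227, to be left), a small orange one lying flat (256,271) and an orange rack (15,200). I choose the panel on the stand and will check it in a close crop.

```bash
cat > h.py <<'E'
import numpy as np,cv2
from scipy.spatial.transform import Rotation as R
from bench import bot,vision
def crop(img,x0,y0,x1,y1,s,name):
    c=cv2.resize(img[y0:y1,x0:x1],None,fx=s,fy=s,interpolation=cv2.INTER_CUBIC)
    for x in range((x0+9)//10*10,x1,10): 
        cv2.line(c,((x-x0)*s,0),((x-x0)*s,6),(0,0,255),1); 
        if x%20==0: cv2.putText(c,str(x),((x-x0)*s-8,16),0,.35,(0,0,255),1)
    for y in range((y0+9)//10*10,y1,10):
        cv2.line(c,(0,(y-y0)*s),(6,(y-y0)*s),(0,0,255),1); cv2.putText(c,str(y),(8,(y-y0)*s+4),0,.35,(0,0,255),1)
    cv2.imwrite(name,c)
def ray(d,p):
    K=d["intrinsics"]; q=np.array(d["rotation"]); M=R.from_quat(q).as_matrix() if q.size==4 else q
    v=M@np.linalg.inv(K)@np.array([p[0],p[1],1.]); return np.array(d["eye"]),v/np.linalg.norm(v)
def onz(d,p,z):
    e,v=ray(d,p); return e+v*(z-e[2])/v[2]
def tri(obs):
    A=np.zeros((3,3));b=np.zeros(3);L=[]
    for d,p in obs:
        e,v=ray(d,p);P=np.eye(3)-np.outer(v,v);A+=P;b+=P@e;L.append((e,P))
    x=np.linalg.solve(A,b); return x,[np.linalg.norm(P@(x-e)) for e,P in L]
def proj(d,X):
    K=d["intrinsics"]; q=np.array(d["rotation"]); M=R.from_quat(q).as_matrix() if q.size==4 else q
    c=M.T@(np.array(X)-d["eye"]); u=K@c; return u[:2]/u[2]
E
python3 - <<'E'
import cv2
from h import *
s=cv2.imread("pics/scene0.png");t=cv2.imread("pics/side0.png")
crop(s,215,170,295,250,8,"pics/c1.png"); crop(t,285,110,355,185,8,"pics/c2.png")
crop(s,325,145,425,215,8,"pics/c3.png"); crop(t,290,205,380,275,8,"pics/c4.png")
E
```

```text
(no output)
```

View pics/c1.png

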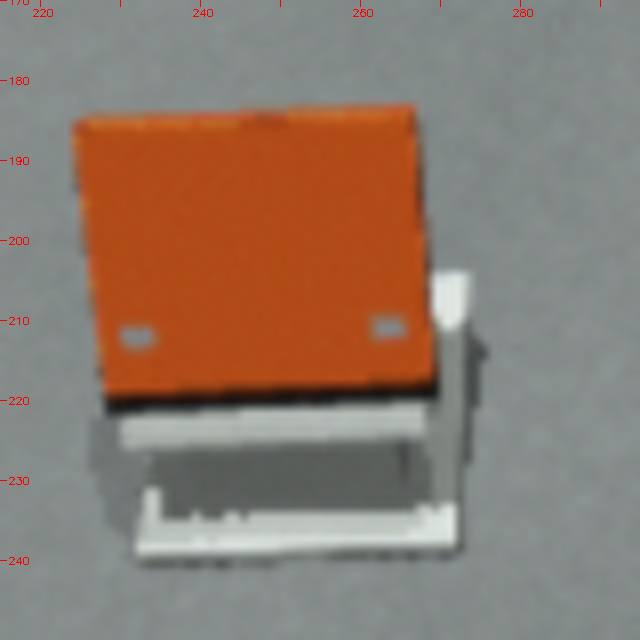

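View pics/c2.png

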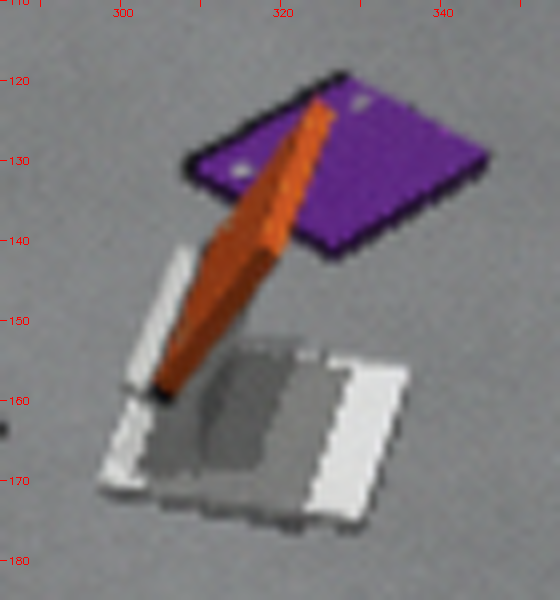

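View pics/c3.png

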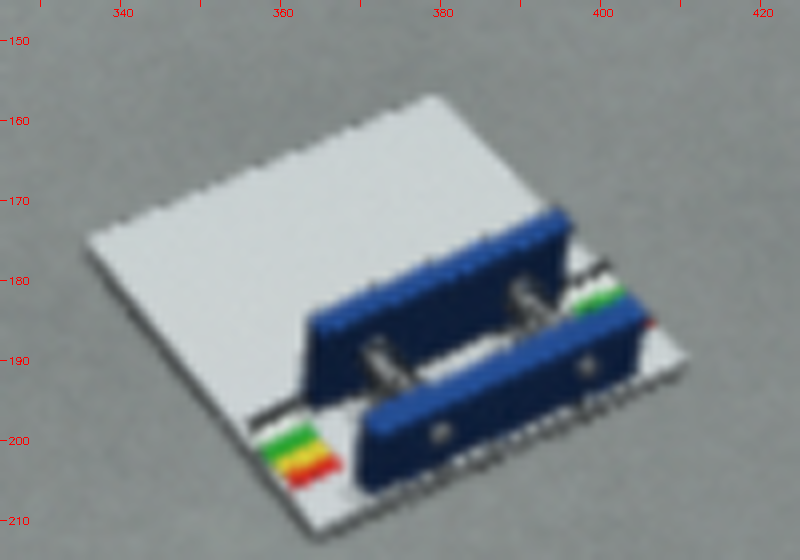

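View pics/c4.png

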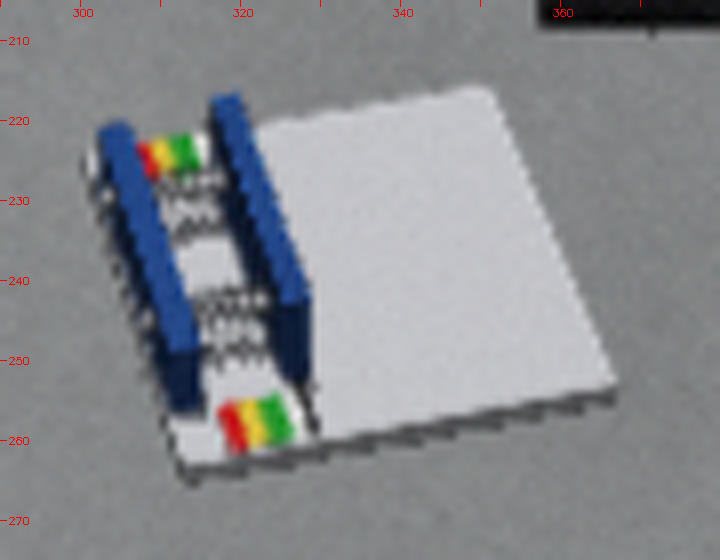

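```bash
cat > m.py <<'E'
from h import *
from scipy.optimize import least_squares
S=vision.get_image("scene");T=vision.get_image("side")
for n,a,b in [("A near -y",(336,175),(351,216.5)),("B near +y",(379,157),(367,253)),("C far +y",(411,190),(313,264)),("D far -y",(365,212),(300,224)),
 ("panel top -y",(225,186),(324.5,122.5)),("panel top +y",(266.5,184),(317.8,140)),("panel bot +y",(269.5,219),(304,159)),
 ("fence top near -y",(364,184.5),(316.5,218)),("fence top near+y",(394,171),(327,242)),("stand far+y",(272,238),(298,171))]:
    x,r=tri([(S,a),(T,b)]); print(n,x.round(4),np.round(r,4))
def box(p):
    x,y,z,yaw,t=p; M=R.from_euler('z',yaw)*R.from_euler('y',-t)
    return lambda q:M.apply(q)+[x,y,z]
obs=[((.006,-.06,.11),(225,186),(324.5,122.5)),((.006,.06,.11),(266.5,184),(317.8,140)),((.006,.06,0),(269.5,219),(304,159)),((.006,-.06,0),(228.5,220.5),None),((-.006,.06,.11),None,(320.2,142))]
def f(p):
    b=box(p);o=[]
    for q,a,c in obs:
        X=b(np.array(q))
        if a: o+=list(proj(S,X)-a)
        if c: o+=list(proj(T,X)-c)
    return o
r=least_squares(f,[.8,-.3,.06,0,.52],loss='soft_l1'); print("panel",r.x.round(4),np.round(r.fun,1))
obj=[((-.09,-.09,0.012),(336,175),(351,216.5)),((-.09,.09,.012),(379,157),(367,253)),((.09,.09,.012),(411,190),(313,264)),((.09,-.09,.012),(365,212),(300,224)),
((.03,-.06,.062),(364,184.5),(316.5,218)),((.03,.06,.062),(394,171),(327,242))]
def g(p):
    b=box([p[0],p[1],p[2],p[3],0]);o=[]
    for q,a,c in obj:
        X=b(np.array(q)); o+=list(proj(S,X)-a)+list(proj(T,X)-c)
    return o
r=least_squares(g,[.7,.1,0,.3],loss='soft_l1'); print("jig",r.x.round(4),np.round(r.fun,1))
print("calc",onz(S,(307,163),.016),"bottle",onz(S,(339,255),.05),onz(T,(261,195),.05),"disp",onz(S,(470,180),.04))
E
python3 m.py
```

```text
A near -y [0.485  0.0873 0.0061] [0.0006 0.0006]
B near +y [0.4315 0.2545 0.0067] [0.0011 0.0011]
C far +y [0.6016 0.3114 0.0065] [0.0015 0.0015]
D far -y [0.6588 0.1392 0.0087] [0.0027 0.0027]
panel top -y [ 0.5974 -0.2615  0.1559] [0.002 0.002]
panel top +y [ 0.6153 -0.1458  0.1566] [0.0017 0.0017]
panel bot +y [ 0.6676 -0.1537  0.0624] [0.0013 0.0013]
fence top near -y [0.597  0.1535 0.0595] [0.0033 0.0033]
fence top near+y [0.5585 0.2624 0.06  ] [0.0011 0.0011]
stand far+y [ 0.6923 -0.1562  0.0014] [0.0016 0.0016]
panel [ 0.6527 -0.2114  0.0572 -0.1592  0.4944] [-1.1 -0.8 -0.2 -0.   0.1 -0.5 -0.5  0.5  0.1  0.1 -0.2  0.9 -0.1  0.2
 -0.   0.1]
jig [ 0.5455  0.1983 -0.0043  0.3135] [-0.6  0.2 -0.8 -0.7  0.3 -0.4 -0.4  0.4  0.  -0.2 -0.9  0.1 -0.2 -0.5
 -0.6  0.9 -0.7  0.3  2.2 -0.8  0.5  0.   1.2  0.8]
calc [ 4.18109931e-01 -1.82810141e-04  1.60000000e-02] bottle [0.82166073 0.01942519 0.05      ] [0.80078535 0.04346642 0.05      ] disp [0.6287031  0.49589046 0.04      ]
```

The crops confirm it: the orange panel with its black bottom edge is on the white stand (scene 225–269, 184–221), and the jig's green zones are visible. The triangulated heights agree with the text to about 5 mm. The tool keeps pointing down, because the moves only offer a turn about its own axis. So I'll swing the panel upright with the fingers before pinching it. First I'll move over the jig and look from there.

```bash
python3 -m handwheel '[[[-0.01,-0.037,-0.04],0.18],[[-0.02,-0.074,-0.08],0.36],[[-0.03,-0.111,-0.12],0.54],[[-0.04,-0.148,-0.16],0.72],[[-0.05,-0.185,-0.2],0.9]]' 0 20
cat > to.py <<'E'
import sys
from h import *
# usage: x y z yaw(deg of jaw axis) -> tool shift and roll
s=bot.get_state();M=R.from_quat(s["orientation"]).as_matrix()
t=np.array([float(a) for a in sys.argv[1:4]]);cur=np.degrees(np.arctan2(M[1,2],M[0,2]))
print("pos",s["eef_pos"].round(4),"jaw yaw",cur.round(2),"tip dir",M[:,0].round(3),"f",s["ft_force"].round(1),"open",round(s["opening"],4),"t",s["time"])
print("shift",(M.T@(t-s["eef_pos"])).round(4),"roll",np.round(np.radians(cur-float(sys.argv[4])),4))
E
python3 to.py .42 .15 .33 -9
```

```text
time: 0.88
eef_pos: [0.2909, 0.3889, 0.2816]
orientation: [-0.146, 0.692, 0.146, 0.692]
ft_force: [0.7, -0.2, 0.5]
opening: 0.0857
pos [0.2909 0.3889 0.2816] jaw yaw 23.84 tip dir [ 0.  0. -1.] f [ 0.7 -0.2  0.5] open 0.0857 t 0.875
shift [-0.0484 -0.2707  0.0216] roll 0.5731
```

```bash
python3 -m handwheel '[[[-0.01,-0.054,0.004],0.02],[[-0.02,-0.108,0.008],0.04],[[-0.03,-0.162,0.012],0.06],[[-0.04,-0.216,0.017],0.08],[[-0.05,-0.27,0.02],0.1]]'
python3 - <<'E'
from h import *
d=vision.get_image("wrist");print(np.array(d["eye"]).round(3)); np.save("w1.npy",d,allow_pickle=True)
cv2.imwrite("pics/w1.png",d["frame"][:,:,::-1])
for q in [(-.09,-.09,.012),(-.09,.09,.012),(.09,.09,.012),(.09,-.09,.012),(.03,-.06,.062),(.03,.06,.062)]:
    print(q,proj(d,R.from_euler('z',.3135).apply(q)+[.5455,.1983,0]).round(0))
E
python3 to.py .6 -.28 .33 -9
```

```text
time: 1.5
eef_pos: [0.4196, 0.1508, 0.3317]
orientation: [-0.113, 0.698, 0.113, 0.698]
ft_force: [0.8, 0.4, 0.7]
opening: 0.0853
[0.394 0.225 0.474]
(-0.09, -0.09, 0.012) [349. 208.]
(-0.09, 0.09, 0.012) [354.  77.]
(0.09, 0.09, 0.012) [494.  78.]
(0.09, -0.09, 0.012) [473. 209.]
(0.03, -0.06, 0.062) [447. 200.]
(0.03, 0.06, 0.062) [460. 103.]
pos [0.424  0.1424 0.3335] jaw yaw 17.67 tip dir [ 0.005 -0.001 -1.   ] f [ 2.6 -4.5  1.9] open 0.0854 t 1.55
shift [ 0.0048 -0.4559  0.0394] roll 0.4655
```

View pics/w1.png

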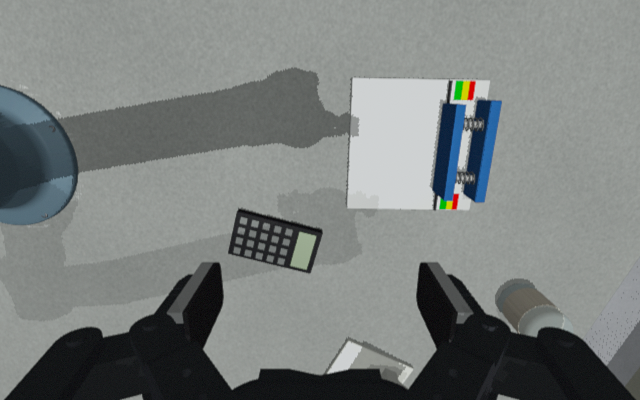

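The wrist view shows the plate corners at (350,77), (347,207), (471,210) and (491,80), within about 3 px of the prediction. The jig estimate therefore holds to a few mm. Next I go to the panel.

```bash
python3 -m handwheel '[[[0,-0.05,0.004],0.09],[[0,-0.11,0.01],0.18],[[0,-0.17,0.015],0.27],[[0,-0.23,0.02],0.36],[[0,-0.29,0.025],0.46]]'
python3 to.py .6 -.3 .30 -9
```

```text
time: 2.17
eef_pos: [0.535, -0.1159, 0.3316]
orientation: [0.05, 0.705, -0.049, 0.706]
ft_force: [1.1, 1.0, 0.3]
opening: 0.0848
pos [ 0.535  -0.1159  0.3316] jaw yaw -8.03 tip dir [ 0.001  0.001 -1.   ] f [1.1 1.  0.3] open 0.0848 t 2.175
shift [ 0.0315 -0.1733  0.09  ] roll 0.017
```

```bash
python3 -m handwheel '[[[0.005,-0.05,0.026],0.02],[[0.01,-0.1,0.05],0.02],[[0.01,-0.14,0.07],0.02],[[0.01,-0.17,0.09],0.02],[[0.01,-0.17,0.09],0.02]]'
python3 -m handwheel '[[[0,0,0],0],[[0,0,0],0]]'
cat > p.py <<'E'
from h import *
import sys
d=vision.get_image("wrist"); np.save(sys.argv[1]+".npy",d,allow_pickle=True)
cv2.imwrite(f"pics/{sys.argv[1]}.png",d["frame"][:,:,::-1]);print(np.array(d["eye"]).round(3))
M=R.from_euler('z',-.159)*R.from_euler('y',-.5236)
for q in [(x,y,z) for x in(.006,-.006) for y in (-.06,.06) for z in(0,.11)]: print(q,proj(d,M.apply(q)+[.6527,-.2114,.0600]).round(0))
E
python3 p.py w2; python3 to.py .6 -.3 .30 -9
```

```text
time: 2.8
eef_pos: [0.5995, -0.2988, 0.3204]
orientation: [0.057, 0.705, -0.058, 0.704]
ft_force: [0.1, 0.7, 0.0]
opening: 0.0854
time: 3.05
eef_pos: [0.6006, -0.2934, 0.3212]
orientation: [0.055, 0.705, -0.054, 0.705]
ft_force: [0.3, 0.6, 0.9]
opening: 0.0852
[ 0.612 -0.216  0.464]
(0.006, -0.06, 0) [356. 135.]
(0.006, -0.06, 0.11) [307. 148.]
(0.006, 0.06, 0) [361.  22.]
(0.006, 0.06, 0.11) [306.  -2.]
(-0.006, -0.06, 0) [347. 135.]
(-0.006, -0.06, 0.11) [296. 147.]
(-0.006, 0.06, 0) [351.  23.]
(-0.006, 0.06, 0.11) [293.  -0.]
pos [ 0.6006 -0.2936  0.3214] jaw yaw -8.91 tip dir [ 0.     0.001 -1.   ] f [-0.  -0.3  0.5] open 0.0853 t 3.1
shift [ 0.0214 -0.0065  0.0004] roll 0.0016
```

View pics/w2.png

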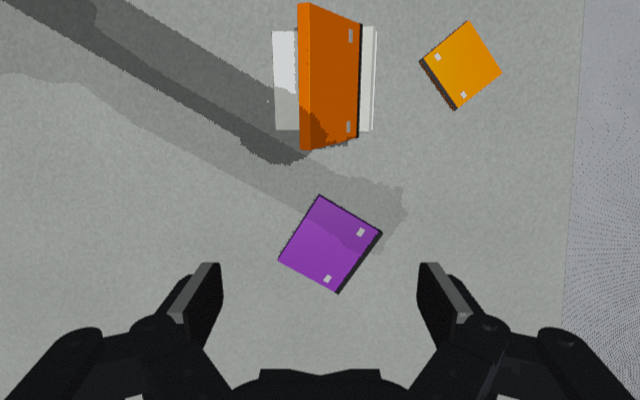

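```bash
python3 -m handwheel '[[[0,0.04,0],0],[[0,0.08,0],0],[[0,0.1,0],0],[[0,0.1,0],0],[[0,0.1,0],0]]' >/dev/null
python3 -m handwheel '[[[0,0,0],0],[[0,0,0],0]]'
python3 p.py w3
python3 - <<'E'
from h import *
crop(cv2.imread("pics/w2.png"),265,0,385,160,5,"pics/c5.png");crop(cv2.imread("pics/w3.png"),265,50,385,260,3,"pics/c6.png")
E
```

```text
time: 3.98
eef_pos: [0.6153, -0.1985, 0.3214]
orientation: [0.057, 0.705, -0.057, 0.705]
ft_force: [0.4, -1.0, -0.0]
opening: 0.0857
[ 0.628 -0.121  0.464]
(0.006, -0.06, 0) [354. 211.]
(0.006, -0.06, 0.11) [309. 244.]
(0.006, 0.06, 0) [357. 114.]
(0.006, 0.06, 0.11) [307. 121.]
(-0.006, -0.06, 0) [346. 210.]
(-0.006, -0.06, 0.11) [298. 242.]
(-0.006, 0.06, 0) [348. 113.]
(-0.006, 0.06, 0.11) [296. 120.]
```

View pics/w3.png

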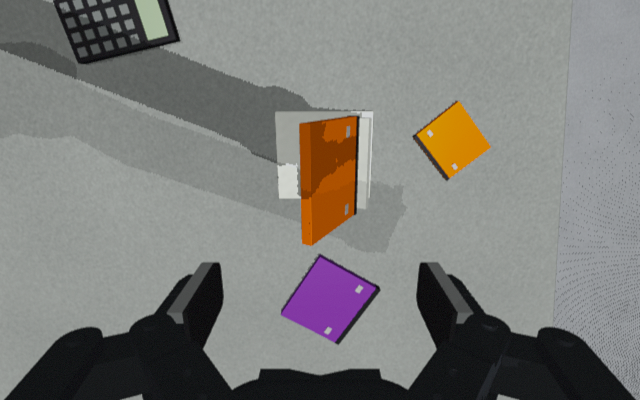

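View pics/c5.png

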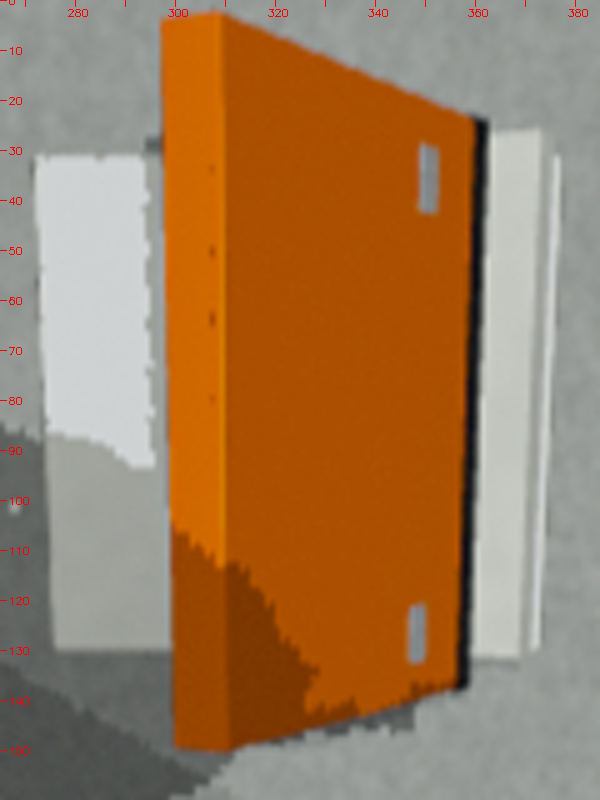

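View pics/c6.png

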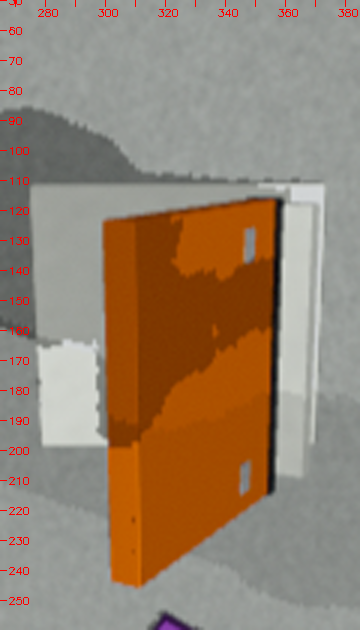

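```bash
cat > fit.py <<'E'
from h import *
from scipy.optimize import least_squares
w2=np.load("w2.npy",allow_pickle=True).item();w3=np.load("w3.npy",allow_pickle=True).item()
obs=[((.006,.06,.11),(309.5,2),(310,122.5)),((-.006,.06,.11),(297.5,4),(299.5,123.5)),((.006,-.06,.11),(311,149.5),(311.5,246)),((-.006,-.06,.11),(300,149.5),(301.5,243.5)),((.006,.06,0),(362.5,24),(358.5,116)),((.006,-.06,0),(358.5,138),(356,214))]
for q,a,b in obs: x,r=tri([(w2,a),(w3,b)]);print(q,x.round(4),np.round(r,4))
S=vision.get_image("scene");T=vision.get_image("side")
so=[((.006,-.06,.11),(225,186),(324.5,122.5)),((.006,.06,.11),(266.5,184),(317.8,140)),((.006,.06,0),(269.5,219),(304,159))]
def f(p,both=True):
    M=R.from_euler('z',p[3])*R.from_euler('y',-p[4]);o=[]
    for q,a,b in obs:
        X=M.apply(q)+p[:3]; o+=list(proj(w2,X)-a)+list(proj(w3,X)-b)
    for q,a,b in (so if both else []):
        X=M.apply(q)+p[:3]; o+=list(proj(S,X)-a)+list(proj(T,X)-b)
    return np.array(o)
for b in(True,False):
    r=least_squares(f,[.65,-.21,.06,-.16,.52],loss='soft_l1',args=(b,));print(r.x.round(4),np.abs(f(r.x,b)).round(1))
E
python3 fit.py
```

```text
(0.006, 0.06, 0.11) [ 0.6153 -0.1466  0.1542] [0.0001 0.0001]
(-0.006, 0.06, 0.11) [ 0.6055 -0.1461  0.1522] [0. 0.]
(0.006, -0.06, 0.11) [ 0.5972 -0.2643  0.1606] [0.0003 0.0003]
(-0.006, -0.06, 0.11) [ 0.5866 -0.2641  0.1516] [0.0003 0.0003]
(0.006, 0.06, 0) [ 0.6683 -0.1556  0.0651] [0.0003 0.0003]
(0.006, -0.06, 0) [ 0.6501 -0.2747  0.0644] [0.0001 0.0001]
[ 0.6545 -0.2141  0.0582 -0.1558  0.5145] [0.2 0.  0.4 1.  0.4 0.2 0.4 0.6 0.3 1.  0.4 0.2 0.4 0.1 0.3 0.2 0.2 0.6
 0.5 0.3 0.2 0.9 0.  1.3 2.  0.7 0.1 0.4 0.9 0.4 0.4 0.1 0.8 0.4 0.6 0.2]
[ 0.6545 -0.2142  0.0587 -0.1563  0.5146] [0.2 0.1 0.4 1.1 0.3 0.3 0.4 0.5 0.3 1.1 0.4 0.  0.4 0.1 0.2 0.  0.1 0.6
 0.6 0.2 0.1 0.8 0.  1.1]
```

Both fits agree: bottom edge at (0.6545, -0.2142, 0.0585), yaw -0.156, tilt 0.515 (text: 60 mm and 0.52). I now go down with the open jaws straddling the top edge.

```bash
python3 -m handwheel '[[[0.04,-0.009,0],-0.0],[[0.08,-0.009,0],0],[[0.12,-0.009,0],0],[[0.12,-0.009,0],0],[[0.12,-0.009,0],0]]' >/dev/null
python3 to.py .615 -.208 .13 -8.95; python3 p.py w4
```

```text
pos [ 0.6154 -0.2062  0.2028] jaw yaw -9.05 tip dir [ 0.002 -0.001 -1.   ] f [1.2 0.2 0. ] open 0.0855 t 4.75
shift [ 0.0728 -0.0018 -0.0003] roll -0.0018
[ 0.627 -0.129  0.345]
(0.006, -0.06, 0) [365. 247.]
(0.006, -0.06, 0.11) [301. 312.]
(0.006, 0.06, 0) [372. 113.]
(0.006, 0.06, 0.11) [297. 124.]
(-0.006, -0.06, 0) [353. 245.]
(-0.006, -0.06, 0.11) [286. 306.]
(-0.006, 0.06, 0) [358. 113.]
(-0.006, 0.06, 0.11) [279. 123.]
```

View pics/w4.png

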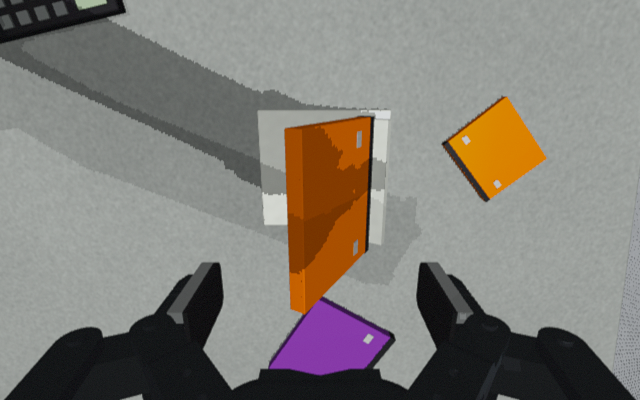

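The panel's top edge (columns 289–302) lies well between the fingers (222 to 418). I go down.

```bash
python3 -m handwheel '[[[0.02,-0.002,0],0],[[0.04,-0.002,0],0],[[0.06,-0.002,0],0],[[0.073,-0.002,0],0],[[0.073,-0.002,0],0]]'
python3 -m handwheel '[[[0,0,0],0],[[0,0,0],0],[[0,0,0],0]]' 0.4
python3 to.py .6545 -.2142 .13 -8.95;python3 p.py w5
```

```text
time: 5.42
eef_pos: [0.613, -0.207, 0.1263]
orientation: [0.056, 0.706, -0.056, 0.704]
ft_force: [-0.3, -0.1, 0.2]
opening: 0.0851
time: 5.8
eef_pos: [0.6147, -0.2078, 0.129]
orientation: [0.056, 0.704, -0.056, 0.705]
ft_force: [0.1, 0.3, -0.1]
opening: 0.0515
pos [ 0.6147 -0.2078  0.129 ] jaw yaw -9.05 tip dir [ 0.001 -0.    -1.   ] f [ 0.1  0.3 -0.1] open 0.0515 t 5.8
shift [-0.0009 -0.0001  0.0403] roll -0.0017
[ 0.627 -0.131  0.272]
(0.006, -0.06, 0) [380. 291.]
(0.006, -0.06, 0.11) [293. 412.]
(0.006, 0.06, 0) [391. 119.]
(0.006, 0.06, 0.11) [285. 140.]
(-0.006, -0.06, 0) [364. 287.]
(-0.006, -0.06, 0.11) [272. 401.]
(-0.006, 0.06, 0) [372. 118.]
(-0.006, 0.06, 0.11) [257. 138.]
```

View pics/w5.png

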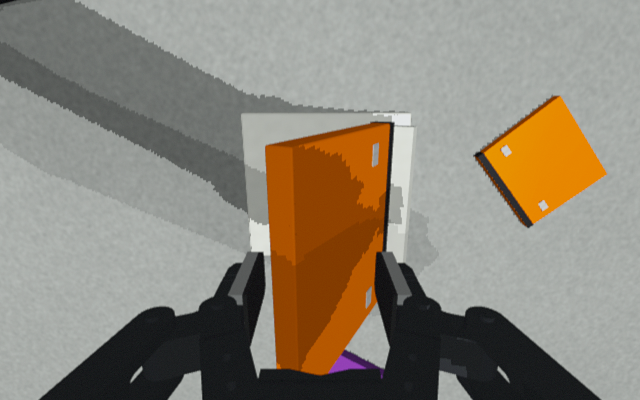

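The panel sits between the fingers (left pad at column 262, panel's top left edge at 265). Now I sweep along +z to swing it upright.

```bash
python3 -m handwheel '[[[0,0,0.006],0],[[0,0,0.012],0],[[0,0,0.018],0],[[0,0,0.024],0],[[0,0,0.03],0]]'
python3 to.py .6545 -.2142 .13 -8.95;python3 p.py w6 >/dev/null
python3 - <<'E'
from h import *
T=vision.get_image("side");crop(np.ascontiguousarray(T["frame"][:,:,::-1]),265,70,365,190,5,"pics/c7.png")
E
```

```text
time: 6.48
eef_pos: [0.6444, -0.2124, 0.1282]
orientation: [0.056, 0.705, -0.056, 0.705]
ft_force: [-0.4, -0.7, 0.6]
opening: 0.0514
pos [ 0.6444 -0.2124  0.1282] jaw yaw -9.05 tip dir [ 0. -0. -1.] f [-0.4 -0.7  0.6] open 0.0514 t 6.475
shift [-0.0018 -0.0002  0.0103] roll -0.0017
```

View pics/w6.png

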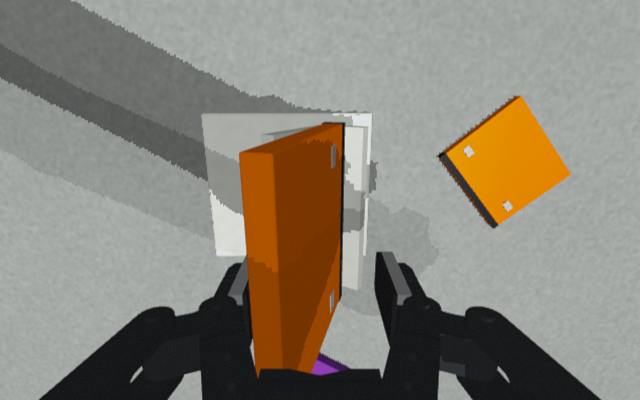

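View pics/c7.png

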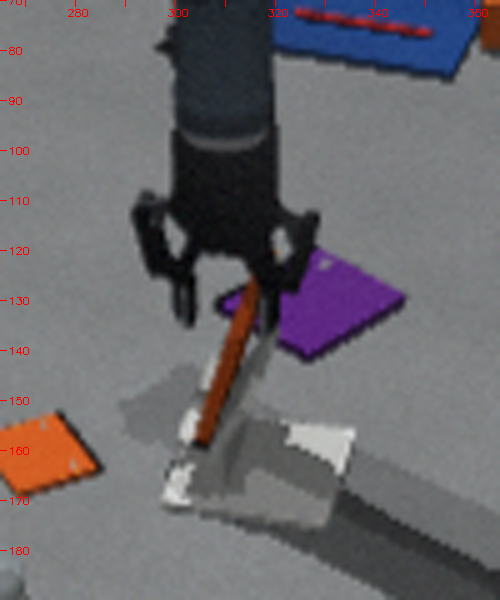

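The side view shows the panel part-raised against the robot-side finger, with its bottom still on the ledge at (304,158). I continue and close.

```bash
python3 -m handwheel '[[[0,0,0.003],0],[[0,0,0.006],0],[[0,0,0.008],0],[[0,0,0.009],0],[[0,0,0.01],0]]' 0.65 20
python3 to.py .6545 -.2142 .13 -8.95
python3 - <<'E'
from h import *
T=vision.get_image("side");crop(np.ascontiguousarray(T["frame"][:,:,::-1]),265,70,365,190,5,"pics/c8.png")
E
```

```text
time: 7.2
eef_pos: [0.6537, -0.2139, 0.1283]
orientation: [0.056, 0.705, -0.056, 0.705]
ft_force: [0.3, -0.3, 0.7]
opening: 0.0301
pos [ 0.6537 -0.2139  0.1283] jaw yaw -9.06 tip dir [-0.  0. -1.] f [ 0.3 -0.3  0.7] open 0.0301 t 7.2
shift [-0.0017 -0.0002  0.0008] roll -0.0019
```

View pics/c8.png

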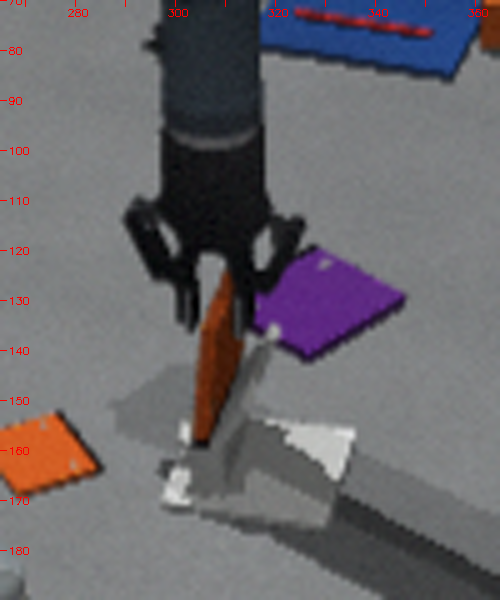

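```bash
python3 -m handwheel '[[[0,0,0.001],0],[[0,0,0.001],0],[[0,0,0.001],0],[[0,0,0.001],0],[[0,0,0.001],0]]' 1 40
python3 -m handwheel '[[[-0.01,0,0],0],[[-0.02,0,0],0],[[-0.03,0,0],0],[[-0.03,0,0],0]]'
python3 to.py .6545 -.2142 .25 -8.95
python3 - <<'E'
from h import *
T=vision.get_image("side");S=vision.get_image("scene")
crop(np.ascontiguousarray(T["frame"][:,:,::-1]),265,70,365,190,5,"pics/c9.png")
crop(np.ascontiguousarray(S["frame"][:,:,::-1]),205,130,305,250,5,"pics/c10.png")
E
```

```text
time: 7.88
eef_pos: [0.6543, -0.214, 0.1283]
orientation: [0.056, 0.705, -0.056, 0.705]
ft_force: [-2.8, -0.3, 3.3]
opening: 0.0113
time: 8.38
eef_pos: [0.6558, -0.2146, 0.16]
orientation: [0.055, 0.704, -0.056, 0.706]
ft_force: [0.0, 1.1, -2.2]
opening: 0.0116
pos [ 0.6558 -0.2146  0.16  ] jaw yaw -9.05 tip dir [ 0.003 -0.001 -1.   ] f [ 0.   1.1 -2.2] open 0.0116 t 8.375
shift [-0.09    0.0001 -0.0011] roll -0.0017
```

View pics/c9.png

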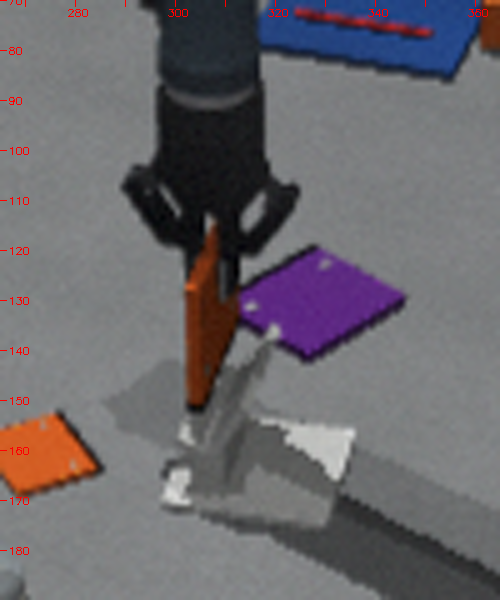

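View pics/c10.png

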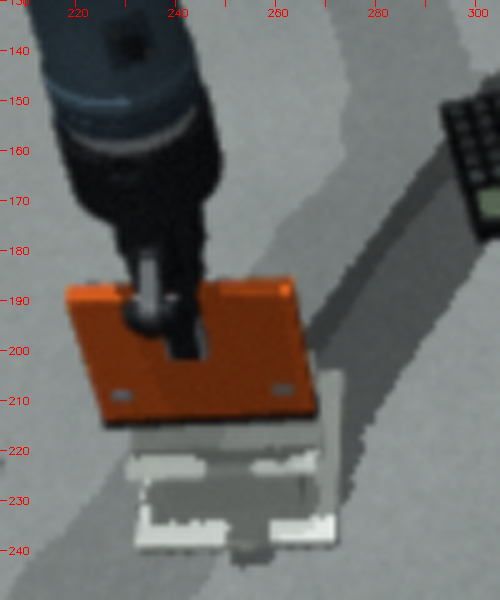

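Gripped upright: opening 11.6 mm and 2 N of weight. In the side view the panel is vertical and clear of the ledge (bottom at 304,151). I refine the jig pose with the earlier wrist picture.

```bash
python3 -m handwheel '[[[-0.03,0,0],0],[[-0.06,0,0],0],[[-0.09,0,0],0],[[-0.1,0,0],0],[[-0.1,0,0],0]]' >/dev/null
python3 - <<'E'
from h import *
crop(cv2.imread("pics/w1.png"),335,65,515,220,4,"pics/c11.png")
E
```

```text
(no output)
```

View pics/c11.png

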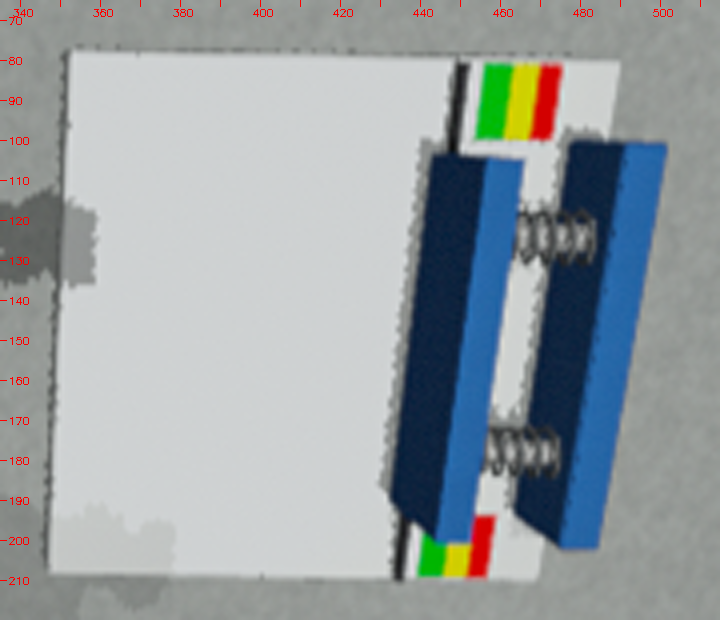

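```bash
cat > fj.py <<'E'
from h import *
from scipy.optimize import least_squares
W=np.load("w1.npy",allow_pickle=True).item()
S=vision.get_image("scene");T=vision.get_image("side")
obj=[((-.09,-.09,0.012),(336,175),(351,216.5),(347.5,208.5)),((-.09,.09,.012),(379,157),(367,253),(351.5,78)),((.09,.09,.012),(411,190),(313,264),(490.5,80.5)),((.09,-.09,.012),(365,212),(300,224),(469.5,210)),
((.03,-.06,.062),(364,184.5),(316.5,218),(444.5,200.5)),((.03,.06,.062),(394,171),(327,242),(457,104))]
for q,a,b,c in obj: x,r=tri([(S,a),(T,b),(W,c)]);print(q,x.round(4),np.round(r,4))
def g(p,fixz=False):
    M=R.from_euler('z',p[3]);o=[]
    for q,a,b,c in obj:
        X=M.apply(q)+np.array(p[:3]); 
        for d,m in((S,a),(T,b),(W,c)): 
            e=proj(d,X)-m; o+=list(e/np.linalg.norm(X-d["eye"])*0+e)
    return np.array(o)
r=least_squares(g,[.5455,.198,0,.31],loss='soft_l1');print(r.x.round(4),np.round(r.fun,1))
r=least_squares(lambda p:g([p[0],p[1],0,p[2]]),[.5455,.198,.31],loss='soft_l1');print(r.x.round(4),np.round(r.fun,1))
r=least_squares(lambda p:g([p[0],p[1],0,p[2]]).reshape(-1,6)[:,4:].ravel(),[.5455,.198,.31]);print("wrist only",r.x.round(4),np.round(r.fun,1))
E
python3 fj.py; python3 to.py .52 .19 .26 17.6
```

```text
(-0.09, -0.09, 0.012) [0.4855 0.0854 0.0065] [0.0021 0.0015 0.003 ]
(-0.09, 0.09, 0.012) [0.4306 0.2543 0.006 ] [0.0016 0.001  0.0012]
(0.09, 0.09, 0.012) [0.6023 0.3102 0.0067] [0.0019 0.0018 0.0018]
(0.09, -0.09, 0.012) [0.6581 0.1383 0.0076] [0.0034 0.0022 0.0016]
(0.03, -0.06, 0.062) [0.595  0.151  0.0572] [0.0032 0.0051 0.0041]
(0.03, 0.06, 0.062) [0.5568 0.2627 0.0586] [0.0007 0.0026 0.0022]
[ 0.5445  0.1963 -0.0049  0.3096] [-1.2  0.1 -0.4 -0.9  0.4 -0.3 -0.2 -0.3 -0.2  0.1  1.7 -0.  -0.7 -0.1
 -0.7 -0.3  0.2 -0.7 -1.1 -0.6 -0.2  0.6  0.6 -0.5 -1.4  0.3  2.6 -1.1
 -0.5 -0.4 -0.2  0.1  1.4  0.5 -0.4  0.4]
[0.5433 0.1966 0.3124] [-1.2 -1.1 -0.1 -1.9  0.1  0.5 -0.2 -1.6  0.3 -0.9  1.  -0.5 -0.5 -1.4
 -0.3 -1.2  1.1 -1.6 -0.9 -1.8  0.  -0.3  1.6  0.1 -1.3 -1.   2.9 -2.1
  0.2  0.2 -0.  -1.3  1.9 -0.5  0.3 -0.1]
wrist only [0.5426 0.196  0.3103] [-0.6  0.6  0.5 -0.4  0.5 -1.2  0.8  0.4 -0.6  0.5 -0.4  0.3]
pos [ 0.6539 -0.2134  0.2564] jaw yaw -9.04 tip dir [-0.003  0.001 -1.   ] f [ 0.3 -0.2 -1.3] open 0.0118 t 9.2
shift [-0.0028  0.3773 -0.1957] roll -0.465
```

Jig at (0.5435, 0.1965), yaw 0.311, with the views agreeing within about 2 mm in plane. I carry the panel over at a safe height.

```bash
python3 -m handwheel '[[[0,0.04,-0.02],-0.08],[[0,0.09,-0.045],-0.18],[[0,0.14,-0.07],-0.27],[[0,0.19,-0.095],-0.36],[[0,0.24,-0.12],-0.45]]' 
python3 to.py .5245 .1904 .26 17.8
```

```text
time: 9.82
eef_pos: [0.5721, 0.0437, 0.2566]
orientation: [-0.104, 0.7, 0.104, 0.698]
ft_force: [0.4, 0.6, -1.5]
opening: 0.0115
pos [0.5721 0.0437 0.2566] jaw yaw 16.92 tip dir [-0.003 -0.001 -1.   ] f [ 0.4  0.6 -1.5] open 0.0115 t 9.825
shift [-0.0033  0.1542 -0.0029] roll -0.0154
```

```bash
python3 -m handwheel '[[[0,0.05,-0.001],-0.005],[[0,0.1,-0.002],-0.01],[[0,0.14,-0.003],-0.015],[[0,0.154,-0.003],-0.015],[[0,0.154,-0.003],-0.015]]' >/dev/null
python3 -m handwheel '[[[0.05,0,0],0],[[0.09,0,0],0],[[0.12,0,0],0],[[0.13,0,0],0],[[0.13,0,0],0]]' 
python3 to.py .5245 .1904 .082 17.8
python3 - <<'E'
from h import *
T=vision.get_image("side");S=vision.get_image("scene");W=vision.get_image("wrist")
np.save("s5.npy",{"S":S,"T":T,"W":W},allow_pickle=True)
crop(np.ascontiguousarray(T["frame"][:,:,::-1]),280,160,390,280,5,"pics/c12.png")
crop(np.ascontiguousarray(S["frame"][:,:,::-1]),320,100,430,220,5,"pics/c13.png")
cv2.imwrite("pics/w7.png",W["frame"][:,:,::-1])
E
```

```text
time: 11.08
eef_pos: [0.5273, 0.1866, 0.1282]
orientation: [-0.108, 0.699, 0.107, 0.699]
ft_force: [1.1, -0.1, -1.5]
opening: 0.0117
pos [0.5273 0.1866 0.1282] jaw yaw 17.44 tip dir [-0.    -0.001 -1.   ] f [ 1.1 -0.1 -1.5] open 0.0117 t 11.075
shift [ 0.0462  0.0045 -0.0015] roll -0.0063
```

View pics/c12.png

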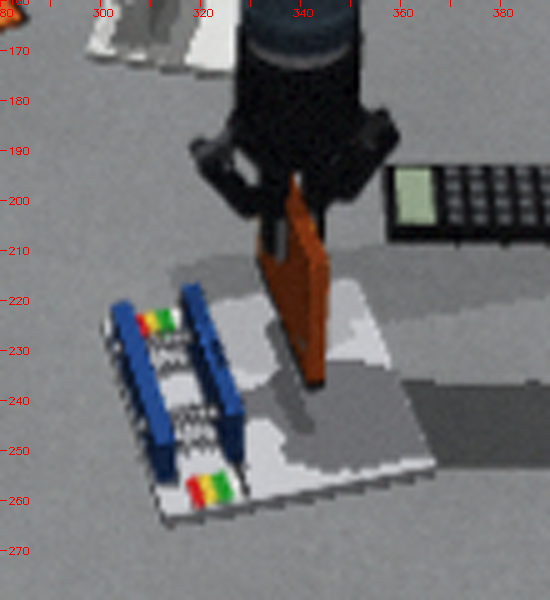

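View pics/c13.png

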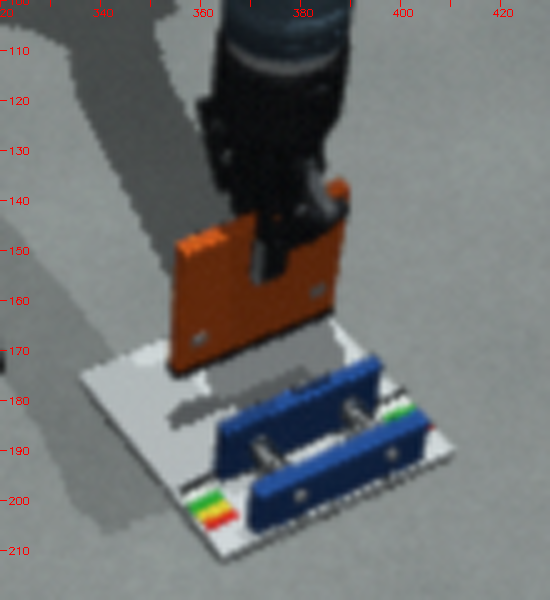

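View pics/w7.png

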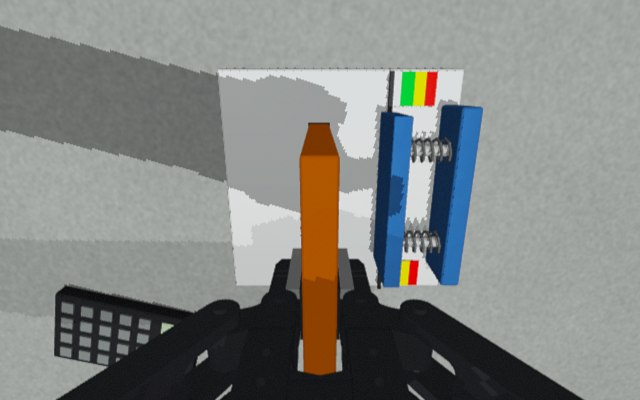

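```bash
cat > fp.py <<'E'
from h import *
from scipy.optimize import least_squares
D=np.load("s5.npy",allow_pickle=True).item()
st=bot.get_state();tcp=st["eef_pos"]
obs=[("S",(.006,-.06,0),(354.3,175)),("S",(.006,.06,0),(386.3,162.5)),("S",(.006,-.06,.11),(355.8,150.5)),("T",(-.006,.06,0),(344.5,236.5)),("T",(-.006,.06,.11),(345.3,210.5)),
("W",(-.006,.06,.11),(300.5,156)),("W",(.006,.06,.11),(340,156)),("W",(-.006,-.06,.11),(303,374)),("W",(.006,-.06,.11),(337,374)),("W",(-.006,.06,0),(309,123)),("W",(.006,.06,0),(330,123))]
def f(p):
    M=R.from_euler('ZYX',p[3:]);return np.concatenate([proj(D[n],M.apply(q)+p[:3])-m for n,q,m in obs])
r=least_squares(f,[.525,.19,.06,.31,0,0],loss='soft_l1');print(r.x.round(4),f(r.x).round(1),"tcp",tcp.round(4))
J=np.array([.5435,.1965]);print("jig xy",R.from_euler('z',-.311).apply(np.r_[r.x[:2]-J,0]).round(4))
E
python3 fp.py
```

```text
[ 0.5287  0.1849  0.0209  0.3065 -0.0043  0.0397] [-1.2  9.9 -2.7  8.4 -2.3 10.8 -0.3  8.9 -0.2  9.4  2.7 -0.1 -8.  -0.1
  4.   0.7 -7.8  0.8  1.3 -0.9 -3.1 -0.9] tcp [0.5283 0.1884 0.1299]
jig xy [-0.0177 -0.0065  0.    ]
```

```bash
sed -i 's/("W",(-.006,-.06,.11),(303,374)),("W",(.006,-.06,.11),(337,374)),//' fp.py; python3 fp.py
```

```text
[ 0.5281  0.1877  0.063   0.3018 -0.0012 -0.0006] [ 0.2  0.3 -0.6 -0.3  0.5 -0.7  0.2  0.9  0.6  1.6 -0.4  0.   0.5  0.2
  0.7 -0.1 -0.6  0. ] tcp [0.5283 0.1884 0.1299]
jig xy [-0.0174 -0.0037  0.    ]
```

The fit shows the panel upright within 0.1°, bottom about 67 mm below the TCP, 4 mm to the side of centre and 17 mm in jig x. I correct y by 4 mm and lower to just above the plate.

```bash
python3 -m handwheel '[[[0.012,0.002,0],-0.005],[[0.024,0.004,0],-0.009],[[0.036,0.004,0],-0.009],[[0.038,0.004,0],-0.009],[[0.038,0.004,0],-0.009]]'
python3 -m handwheel '[[[0.002,0,0],0],[[0.004,0,0],0],[[0.004,0,0],0]]'
python3 -m handwheel '[[[0.002,0,0],0],[[0.002,0,0],0],[[0.002,0,0],0]]'
python3 to.py .5245 .1904 .082 17.8
```

```text
time: 11.85
eef_pos: [0.5254, 0.192, 0.0899]
orientation: [-0.111, 0.699, 0.111, 0.698]
ft_force: [0.5, 0.6, -1.5]
opening: 0.0114
time: 12.22
eef_pos: [0.5255, 0.1923, 0.0863]
orientation: [-0.111, 0.698, 0.111, 0.698]
ft_force: [-0.1, -0.1, -1.1]
opening: 0.0114
time: 12.6
eef_pos: [0.5255, 0.1923, 0.0843]
orientation: [-0.111, 0.698, 0.111, 0.698]
ft_force: [-0.8, 1.1, -1.2]
opening: 0.0118
pos [0.5255 0.1923 0.0843] jaw yaw 18.11 tip dir [-0. -0. -1.] f [-0.8  1.1 -1.2] open 0.0118 t 12.6
shift [ 0.0023 -0.0015 -0.0016] roll 0.0054
```

```bash
python3 -m handwheel '[[[0.001,0,0],0],[[0.002,0,0],0],[[0.002,0,0],0]]'
python3 -m handwheel '[[[0.001,0,0],0],[[0.001,0,0],0],[[0.001,0,0],0]]'
python3 -m handwheel '[[[0.001,0,0],0],[[0.001,0,0],0],[[0.001,0,0],0]]'
```

```text
time: 12.98
eef_pos: [0.5254, 0.1923, 0.0821]
orientation: [-0.111, 0.698, 0.111, 0.698]
ft_force: [-1.0, -0.4, -1.2]
opening: 0.0117
time: 13.35
eef_pos: [0.5255, 0.1923, 0.0813]
orientation: [-0.111, 0.698, 0.111, 0.698]
ft_force: [-1.5, 0.3, -2.8]
opening: 0.0114
time: 13.72
eef_pos: [0.5255, 0.1923, 0.0803]
orientation: [-0.111, 0.698, 0.111, 0.698]
ft_force: [-0.2, 0.7, -1.1]
opening: 0.0111
```

```bash
for i in 1 2; do python3 -m handwheel '[[[0.001,0,0],0],[[0.001,0,0],0],[[0.001,0,0],0]]' | egrep 'eef|force'; done; python3 - <<'E'
from h import *
f=[]
for _ in range(3): T=vision.get_image("side");f.append(bot.get_state()["ft_force"])
print(np.mean(f,0).round(2))
S=vision.get_image("scene")
crop(np.ascontiguousarray(T["frame"][:,:,::-1]),290,190,370,270,7,"pics/c14.png")
crop(np.ascontiguousarray(S["frame"][:,:,::-1]),325,130,425,220,6,"pics/c15.png")
E
```

```text
eef_pos: [0.5255, 0.1923, 0.0792]
ft_force: [0.2, 0.2, -1.8]
eef_pos: [0.5255, 0.1923, 0.0782]
ft_force: [0.5, -0.1, -1.5]
[-0.17 -0.18 -1.35]
```

View pics/c14.png

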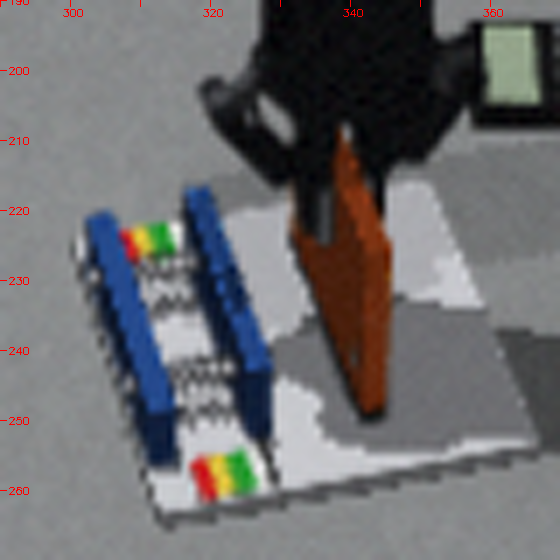

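View pics/c15.png

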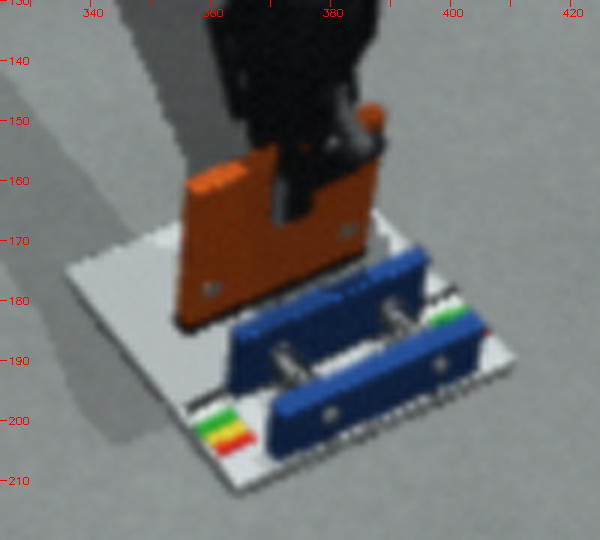

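```bash
for i in 1; do python3 -m handwheel '[[[0.001,0,0],0],[[0.001,0,0],0],[[0.001,0,0],0]]' | egrep 'eef|force'; done; cat > ff.py <<'E'
from h import *
f=[]
for _ in range(4): vision.get_image("side");s=bot.get_state();f.append(s["ft_force"])
print("F",np.mean(f,0).round(2),"tcp",s["eef_pos"].round(4),"t",s["time"], "T",s["ft_torque"].round(2))
E
python3 ff.py;python3 -m handwheel '[[[0.001,0,0],0],[[0.001,0,0],0],[[0.001,0,0],0]]' | egrep 'eef|force';python3 ff.py
```

```text
eef_pos: [0.5257, 0.1923, 0.0773]
ft_force: [-0.4, -1.0, -0.7]
F [ 0.61  0.12 -0.73] tcp [0.5257 0.1923 0.0774] t 15.25 T [ 0.05 -0.05 -0.03]
eef_pos: [0.5258, 0.1924, 0.0774]
ft_force: [-1.8, -1.2, 6.4]
F [-2.16 -1.19  5.89] tcp [0.5258 0.1924 0.0773] t 15.825 T [-0.19  0.47  0.02]
```

The panel stands on the plate: contact at TCP z 0.0773, about 7 N of pressing. I ease off a little, firm the grip and slide it towards the fence.

```bash
python3 -m handwheel '[[[-0.0008,0,0],0],[[-0.0008,0,0],0],[[-0.0008,0,0],0]]' 1 80 >/dev/null; python3 ff.py
python3 -m handwheel '[[[0,0,0.006],0],[[0,-0.001,0.012],0.003],[[0,-0.001,0.018],0.005],[[0,-0.001,0.024],0.005],[[0,-0.001,0.03],0.005]]'>/dev/null; python3 ff.py; python3 to.py .5435 .1965 .0775 17.8
python3 - <<'E'
from h import *
T=vision.get_image("side");W=vision.get_image("wrist")
crop(np.ascontiguousarray(T["frame"][:,:,::-1]),290,190,370,270,7,"pics/c16.png");cv2.imwrite("pics/w8.png",W["frame"][:,:,::-1])
E
```

```text
F [-0.71 -0.47  4.03] tcp [0.5259 0.1924 0.0774] t 16.4 T [-0.    0.2  -0.02]
F [-11.22  -3.18  19.67] tcp [0.5483 0.1986 0.0775] t 17.225 T [-1.12  3.39 -0.02]
pos [0.5483 0.1986 0.0775] jaw yaw 17.82 tip dir [-0.016 -0.003 -1.   ] f [-11.7  -3.3  19.4] open 0.0107 t 17.225
shift [ 0.     -0.0005 -0.0052] roll 0.0003
```

View pics/c16.png

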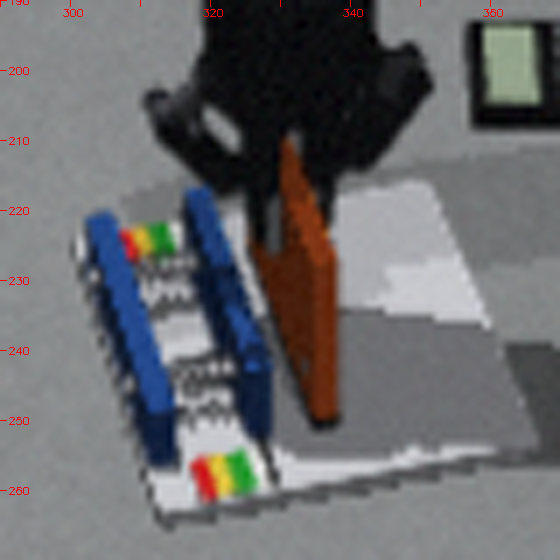

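View pics/w8.png

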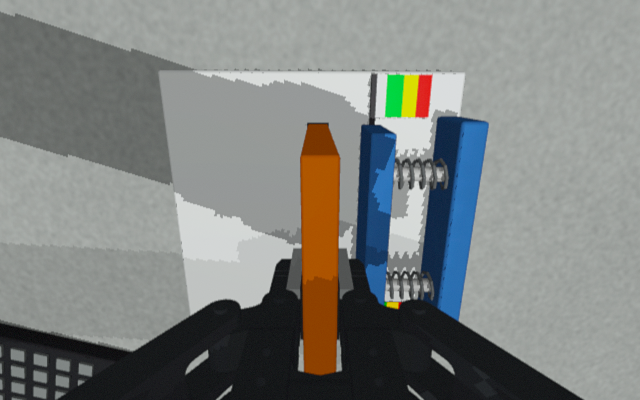

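The bottom edge is dragging: 20 N down and 11 N sideways. I unload it by raising slightly.

```bash
python3 -m handwheel '[[[-0.001,0,0],0],[[-0.0015,0,0],0],[[-0.0015,0,0],0],[[-0.0015,0,0],0]]'>/dev/null; python3 ff.py; python3 to.py .5435 .1965 .0775 17.8
```

```text
F [-0.02 -0.05 -1.67] tcp [0.5544 0.2007 0.0784] t 18.025 T [-0.   -0.03  0.03]
pos [0.5544 0.2007 0.0784] jaw yaw 17.82 tip dir [-0. -0. -1.] f [ 0.  -0.5 -1.8] open 0.0112 t 18.025
shift [ 0.0009 -0.0006 -0.0116] roll 0.0004
```

```bash
python3 -m handwheel '[[[0,0,0.003],0],[[0,0,0.006],0],[[0,0,0.009],0],[[0,0,0.012],0],[[0,0,0.015],0]]'>/dev/null; python3 ff.py; python3 to.py .5435 .1965 .0775 17.8
python3 -m handwheel '[[[0,0,0.001],0],[[0,0,0.002],0],[[0,0,0.003],0],[[0,0,0.004],0],[[0,0,0.004],0]]'>/dev/null; python3 ff.py; python3 to.py .5435 .1965 .0775 17.8
```

```text
F [-1.18 -0.19 -0.62] tcp [0.5682 0.2051 0.0783] t 18.85 T [-0.12  0.38 -0.08]
pos [0.5682 0.2051 0.0783] jaw yaw 17.81 tip dir [-0.001 -0.    -1.   ] f [-1.  -0.1 -1.2] open 0.0109 t 18.85
shift [ 0.0009 -0.0006 -0.0262] roll 0.0002
F [-3.62 -1.03 -0.18] tcp [0.572  0.2063 0.0783] t 19.675 T [-0.32  0.88 -0.23]
pos [0.572  0.2063 0.0783] jaw yaw 17.81 tip dir [-0.001 -0.    -1.   ] f [-4.2 -1.1 -0.1] open 0.0111 t 19.675
shift [ 0.0009 -0.0006 -0.0302] roll 0.0002
```

```bash
python3 -m handwheel '[[[0,0,0.0015],0],[[0,0,0.003],0],[[0,0,0.0045],0],[[0,0,0.006],0],[[0,0,0.006],0]]'>/dev/null; python3 ff.py; python3 to.py .5435 .1965 .0775 17.8
python3 - <<'E'
from h import *
T=vision.get_image("side");W=vision.get_image("wrist");S=vision.get_image("scene")
np.save("s6.npy",{"S":S,"T":T,"W":W},allow_pickle=True)
crop(np.ascontiguousarray(T["frame"][:,:,::-1]),290,190,370,270,7,"pics/c17.png");cv2.imwrite("pics/w9.png",W["frame"][:,:,::-1])
crop(np.ascontiguousarray(S["frame"][:,:,::-1]),325,130,425,220,6,"pics/c18.png")
E
```

```text
F [-5.78 -1.79  1.15] tcp [0.5771 0.2079 0.0783] t 20.5 T [-0.44  1.41 -0.37]
pos [0.5771 0.2079 0.0783] jaw yaw 17.8 tip dir [-0.003 -0.001 -1.   ] f [-6.3 -1.4  1.4] open 0.0113 t 20.5
shift [ 0.0009 -0.0006 -0.0355] roll 0.0
```

View pics/c17.png

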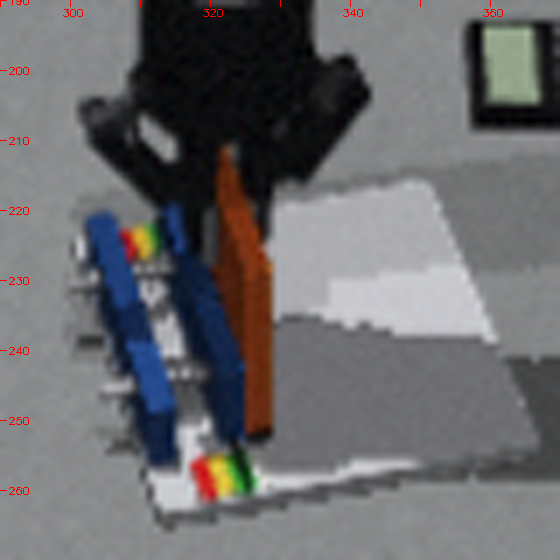

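View pics/w9.png

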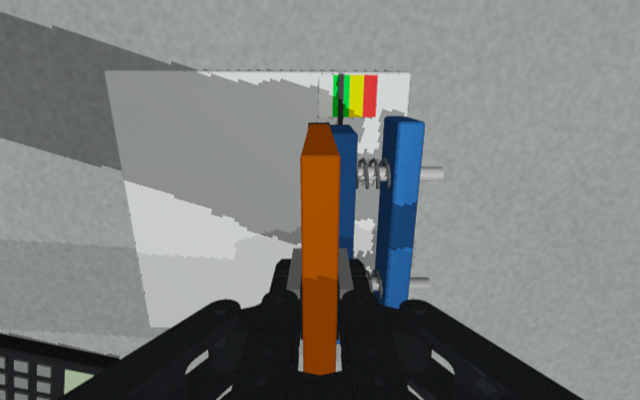

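View pics/c18.png

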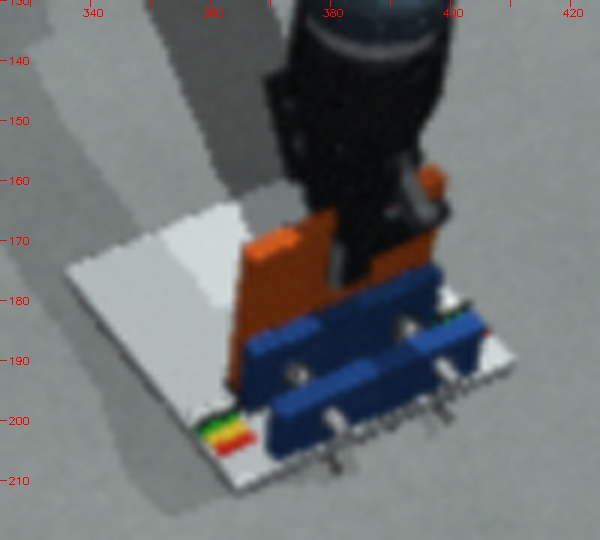

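The +y pointer sits mid-green (column 341, green 333–349), so about 13 mm, with 6 N. The -0.37 N m yaw moment shows that the -y edge carries the push. I turn slightly to sit flat.

```bash
python3 -m handwheel '[[[0,0,0],0.004],[[0,0,0],0.008],[[0,0,0],0.008]]'>/dev/null; python3 ff.py
python3 -m handwheel '[[[0,0,0],0.004],[[0,0,0],0.008],[[0,0,0],0.008]]'>/dev/null; python3 ff.py; python3 to.py .5435 .1965 .0775 17.8
```

```text
F [-6.57 -2.1   1.7 ] tcp [0.5771 0.2079 0.0783] t 21.225 T [-0.47  1.36 -0.  ]
F [-5.83 -2.32  1.09] tcp [0.577  0.2079 0.0782] t 21.8 T [-0.36  1.42  0.27]
pos [0.577  0.2079 0.0782] jaw yaw 17.06 tip dir [-0.003 -0.001 -1.   ] f [-5.7 -2.7  1.2] open 0.0111 t 21.8
shift [ 0.0009 -0.001  -0.0354] roll -0.0129
```

After 0.008 rad the moment is zero, so it is flat. I turn back the excess, let it settle and check once more.

```bash
python3 -m handwheel '[[[0,0,0.0],-0.003],[[0,0,0.0],-0.006],[[0,0,0],-0.006],[[0,0,0],-0.006],[[0,0,0],-0.006]]'>/dev/null; python3 ff.py; python3 to.py .5435 .1965 .0775 17.8
python3 - <<'E'
from h import *
T=vision.get_image("side");W=vision.get_image("wrist");print(np.abs(bot.get_state()["qvel"]).max())
crop(np.ascontiguousarray(T["frame"][:,:,::-1]),290,190,370,270,7,"pics/c19.png");crop(np.ascontiguousarray(W["frame"][:,:,::-1]),290,60,430,180,5,"pics/c20.png")
E
```

```text
F [-5.73 -2.03  0.74] tcp [0.577  0.2079 0.0783] t 22.625 T [-0.41  1.39  0.11]
pos [0.577  0.2079 0.0783] jaw yaw 17.35 tip dir [-0.003 -0.001 -1.   ] f [-6.6 -2.1  0.1] open 0.0109 t 22.625
shift [ 0.0009 -0.0009 -0.0354] roll -0.0078
0.001477634381773711
```

View pics/c19.png

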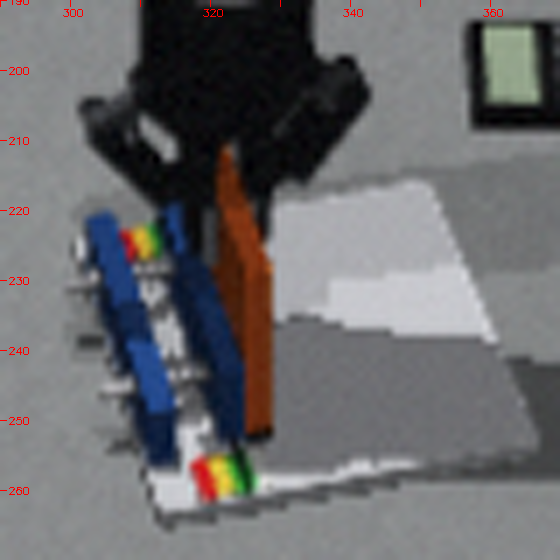

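View pics/c20.png

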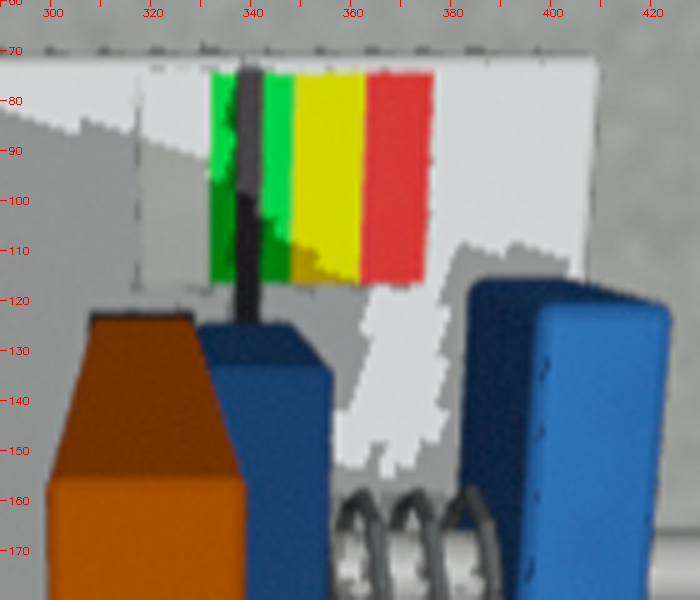

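The pointer is in the green (column 339 of 332–349, about 12 mm), the panel is vertical and flat on the fence, its end lines up with the fence's end (rows 123 and 124), and the push is 6 N. I hand it in.

```bash
python3 -c "
from bench import workorder,bot
print(workorder.job_done()); print(bot.get_state()['ft_force'].round(1))"
```

```text
the job is handed in; nothing more can be done
None
the job is handed in; nothing more can be done
```

I took the orange panel off its stand, stood it on the base plate and pushed it flat against the fence. The job was handed in at about 23 s with the arm still holding and pushing. Handing in reports no verdict, so the checks below are mine.

**How it went:**
- The moves give no wrist tilt, so I could not tilt the gripper along the panel as described. Instead I swung the panel upright with the open fingers and then pinched it.
- I set the panel down on the plate in front of the fence, with contact felt at TCP z 0.0773. I then slid it along, pushed, and turned it slightly until the yaw moment on the wrist was near zero.

**Last checks:**
- **Pointer:** the +y pointer is in the green, at about 12 mm. I could not see the -y pointer clearly, but it looked about 10 mm pushed.
- **Push:** the force on the fence is about 6 N and steady.
- **Panel:** it looks vertical, and its end lines up with the fence's end, so it is centred within about 1–2 mm.
- **Clearance:** the fingertips are about 15 mm above the fence. I saw no contact with the bottle, calculator or tape dispenser, but I did not re-measure where they stand.

**What went wrong or disagreed:**
- While sliding, the bottom edge jammed on the plate for a moment, with about 20 N down and 11 N sideways. I raised the panel about 1 mm, and it finished within about 1 mm of the plate's surface.
- The cameras put the jig about 5 mm too low, so I found the plate's height by touch.

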